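Gauge a spare caster's stem and file it in the rack

ROBOT

A 6-joint arm with a two-finger parallel gripper is mounted at the origin on the work surface. World frame = base frame: x ahead of the robot, y to its left, z up, the work surface at z = 0. Lengths are in m, angles in rad, forces in N, time in s.
With the tool pointing down it reaches from about 0.3 to 0.85 m from the base axis. Payload 4.2 kg.
Tool frame: the origin (TCP) lies midway between the tips of the shut fingers; the grasp point (between the pads) lies 19 mm behind it; z points along the fingers, y is the line along which they close (so a half turn about z gives the same grasp; the last joint's range is limited). The gripper opens to 91 mm and grips with 3 to 60 N. Pads are 32 mm wide; open, the fingers measure 118 mm over their backs; the gripper's body (76 mm by 178 mm) begins 60 mm behind the grasp point.
Start: joints at [1.134, 0.32, 1.565, -0, 1.257, -0.02], TCP at [0.233, 0.526, 0.214] pointing down, gripper open.
Joint ranges: [-3.11, 3.11], [-0.84, 2.01], [0.21, 2.61], [-1.34, 4.49], [0.05, 2.63], [-2.56, 2.56]. Speed limits (rad/s): [2.57, 2.57, 3.14, 3.14, 3.14, 3.14].

INTERFACE

Orientations are given as a rotation vector (axis times angle).
In Python, from station import monitor, cams, robot gives the robot as it stands.
- The arm moves only by the shell command python3 -m jog 'ROWS' [FORCE]. ROWS is text: rows parted by semicolons, each of 7 numbers parted by spaces: the closure in counts, from 0 (fully open) to 255 (shut), then the shift along the tool's x, y, z in m, then the turn, a rotation vector about the tool's x, y, z in degrees. In form: hand x y z wx wy wz; .... A call has 1 to 20 rows; each row shifts and turns the commanded pose from where the row before left it, along the tool's axes as they then stand; what a row does not reach is not made up. A row lasts 1/10 s, in which the tool goes at most 50 mm and 8.59 degrees, less where a joint would pass 70% of its speed; a pose out of reach is approached as far as the arm can. A call with a gripper value outside its range is refused whole. The fingers move at their own pace and stop on an object; FORCE is the grip in N (left out, the last holds). Time passes only in rows, so rows that do not move let the fingers close. It gives the time, the measured TCP pose, the force, the opening and the grip force at its end, in the units of the state.
- monitor.sense(): the state, without advancing time (a new reading comes with each control period).
- cams.snapshot(name): name is "scene" or "top"; returns a dict with "image" (400x640x3 uint8, red, green, blue), "range_z" (400x640 float32, m along the optical axis (not along the pixel's ray), 0 where there is no reading), "fov_y" (degrees; the focal length in pixels is half the picture's height over the tangent of half this angle, whatever the lens; pixels are square), "cx", "cy" (the principal point, pixels), "D" ([k1, k2, p1, p2, k3] as OpenCV has them; the pictures are not rectified), "extrinsics" (4x4, takes a point from camera to world coordinates). Camera axes: x right, y down, z forward; pixel columns grow to the right and rows downward; lengths in m; the calibration is good to about 2 mm. A picture is of the moment at which its call begins.
- robot.sign_off(): hands the job in; it is judged then, once.
The state is a dict: "t": time; "joints": joint angles; "qvel": joint speeds; "joint_torque": joint torques, N m; "tcp_pos": TCP position; "tcp_rot": TCP orientation; "ft_force": force on the tool from outside, world axes, zero at the start; "torque": the same for the moment, N m; "finger_gap": finger opening in m; "finger_force": force on a finger pad.
Only numpy, scipy, OpenCV 4.12 (cv2) and the standard library are available. Lean on these libraries where they do the work, as an engineer would, in place of code of your own. Each camera call takes 0.05 s, during which the arm holds its last target. There are 200 camera calls.

TASK

A used cart caster is waiting in the single-hole stand. Put its stem in at the wide end of the tapered gauge and slide it gently towards the narrow end until it just wedges, without forcing it; see which mark it stops at or just past, then seat it fully down in the rack hole of that size. Leave everything else where it is.

Things in the scene. Friction and masses are not known exactly. Their poses are not given: they have to be found in the camera images.
- caster_a: swivel caster, upside down, stem down. Three are alike but for stem size (18, 22 or 26 mm less wear; the letters do not go by size). Origin: stem axis at the underside of the 44 mm flange (4 mm thick), z up. Steel fork 30 mm wide across y, flat cheeks about 32 mm wide leaning from x = 0, z = 14 to the axle at x = 18, z = 44: grip at x = 8, z = 34. 50 mm wheel, top at z = 69 mm. About 0.18 kg
- caster_b: caster like caster_a, same origin and axes. The grey stem of each is plain and round from z = 0 to -36 mm, then narrows by 4 mm in radius to its tip at z = -42 mm. Between flange and fork is a 34 mm round race, z = 4 to 14 mm
- caster_c: caster like caster_a, same origin and axes. Which of the three waits in the stand differs from time to time; the other two hang in the two-hole stand
- stand: small fixed stand of bent bright sheet metal, 80 x 76 mm, plate top at z = 60 mm, with one 30 mm hole at its centre in which the caster to be gauged hangs by its flange. Origin at the centre of its underside
- stand_hole1 (a point): centre of the stand's hole, at its plate's top
- keep: fixed stand of the same make, 164 x 76 mm, plate top at z = 60 mm, with two 30 mm holes; the two other casters stand in it and are to be left alone. Origin at the centre of its underside
- gauge: fixed tapered gauge: two aluminium bars 34 mm high and 26 mm wide (tops at z = 42 mm) on a dark base plate 176 x 110 x 8 mm. Origin: centre of the base's underside, z up, x along the slot to its narrow end. Slot centred on y = 0, open above and at both ends, 34 mm wide at x = -75 mm, 14.5 mm at x = +75 mm. Stem held upright, tip close over the base plate, it slides and wedges
- gauge_mouth (a point): middle of the slot's wide end, level with the bars' tops (gauge x = -75 mm, z = 42 mm)
- gauge_mark1 (a point): one-dot mark on the gauge, gauge x = +48 mm, z = 42 mm, where an 18 mm stem wedges. Used stems are worn up to 1 mm under their size, each differently, so a stem stops at its mark or up to 10 mm beyond. 4 to 8 N of push wedges it well. It stays stuck when the push ends; every mm farther adds about 14 N on the bars; over 45 N there is forcing it. Pulled back it comes free
- gauge_mark2 (a point): two-dot mark on the gauge, gauge x = +17 mm, z = 42 mm, where a 22 mm stem wedges
- gauge_mark3 (a point): three-dot mark on the gauge, gauge x = -13 mm, z = 42 mm, where a 26 mm stem wedges
- rack: fixed spares rack of bent bright sheet metal, 200 x 76 mm, plate (6 mm thick) top at z = 60 mm, with three holes in a row along its x: 21 mm (one dot, for 18 mm stems) at x = -62 mm, 25 mm (two dots, for 22 mm stems) at x = 0, 29 mm (three dots, for 26 mm stems) at x = +62 mm. Origin at the centre of its underside. A seated caster hangs upright with its flange flat on the plate
- rack_hole1 (a point): centre of the rack's smallest hole (21 mm, for the 18 mm stem), at its plate's top
- rack_hole2 (a point): centre of the rack's middle hole (25 mm, for the 22 mm stem), at its plate's top
- rack_hole3 (a point): centre of the rack's largest hole (29 mm, for the 26 mm stem), at its plate's top
- cleaner: yellow bottle of cleaner with a white cap, 72 mm across, 190 mm high, standing loose: leave it alone. Origin at the centre of its underside
- tub: loose open white tub, 130 x 130 x 100 mm: leave it alone. Origin at the centre of its underside
Not all that is in view belongs to the job. Leave any blue or yellow look-alike of the caster_c alone.

How it is judged:
On the way, in this order (a step that is already met when the one before it is completed fails the run):
1. the caster's stem stands in the wide end of the gauge slot (stem axis within some 45 mm of the wide end, flange no more than 24 mm above the bars) (((x of caster_a in the frame of gauge between -0.078 and -0.028 m and z of caster_a in the frame of gauge below 0.066 m and y of caster_a in the frame of gauge between -0.009 and 0.009 m) or (x of caster_b in the frame of gauge between -0.078 and -0.028 m and z of caster_b in the frame of gauge below 0.066 m and y of caster_b in the frame of gauge between -0.009 and 0.009 m) or (x of caster_c in the frame of gauge between -0.078 and -0.028 m and z of caster_c in the frame of gauge below 0.066 m and y of caster_c in the frame of gauge between -0.009 and 0.009 m))), for 0.1 s.
2. the stem is wedged at the mark of its own size (from 3 mm short of to 16 mm beyond it), still down in the slot and pressing on the gauge with over 5 N, for 0.3 s (((x of caster_a in the frame of gauge between 0.0143 and 0.0333 m and z of caster_a in the frame of gauge below 0.066 m and y of caster_a in the frame of gauge between -0.009 and 0.009 m and contact force between caster_a and gauge above 5 N) or (x of caster_b in the frame of gauge between -0.0165 and 0.0025 m and z of caster_b in the frame of gauge below 0.066 m and y of caster_b in the frame of gauge between -0.009 and 0.009 m and contact force between caster_b and gauge above 5 N) or (x of caster_c in the frame of gauge between 0.0451 and 0.0641 m and z of caster_c in the frame of gauge below 0.066 m and y of caster_c in the frame of gauge between -0.009 and 0.009 m and contact force between caster_c and gauge above 5 N))), for 0.3 s.
At the end, for the whole second after the job is handed in: the caster that waited in the stand hangs upright in the rack hole of its own stem size, within 6 mm of the hole's centre and of fully down and within 0.08 rad of upright, and at rest; the stand is empty and the other two casters are within 20 mm of where they were (((distance between caster_a and rack_hole2 below 0.006 m and angle between caster_a's own z axis and vertical below 0.08 rad and distance of each of caster_b, caster_c from where it was at the start of the episode below 0.02 m) or (distance between caster_b and rack_hole3 below 0.006 m and angle between caster_b's own z axis and vertical below 0.08 rad and distance of each of caster_a, caster_c from where it was at the start of the episode below 0.02 m) or (distance between caster_c and rack_hole1 below 0.006 m and angle between caster_c's own z axis and vertical below 0.08 rad and distance of each of caster_a, caster_b from where it was at the start of the episode below 0.02 m)) and horizontal distance between each of caster_a, caster_b, caster_c and stand_hole1 above 0.05 m and linear speed of each of caster_a, caster_b, caster_c below 0.02 m/s); the robot touches nothing.
It fails at once if the stem is forced in the gauge (over 45 N of contact force between a caster and the gauge) (contact force between any of caster_a, caster_b, caster_c and gauge above 45 N).
It fails at once if a second caster is disturbed (moved more than 20 mm) (distance of each of caster_a, caster_b from where it was at the start of the episode above 0.02 m or distance of each of caster_b, caster_c from where it was at the start of the episode above 0.02 m or distance of each of caster_a, caster_c from where it was at the start of the episode above 0.02 m).
It fails at once if the bottle or the tub is moved more than 20 mm (distance of any of cleaner, tub from where it was at the start of the episode above 0.02 m).
It also fails if it takes over 58 s, if anything falls off the work surface, if the arm or the gripper's body presses on something with over 40 N, if the wrist force passes 120 N, or if a joint passes its speed limit or range.

## Working session

There is one attempt and no reset: what is moved stays moved. The work goes in short steps, Python scripts to look and compute and a shell command to move; the robot and the scene stay as the last step left them, time stands still between calls to the robot, and variables do not carry over. Pictures are saved under pics/ and viewed, at most 10 in all, crops included, and the job is handed in when it is done.

```bash
ls; mkdir -p pics; cat > h.py <<'E'
import numpy as np, cv2
from station import monitor, cams, robot
def snap(n):
    s=cams.snapshot(n); np.savez('/tmp/%s.npz'%n,**s); return s
def load(n): return dict(np.load('/tmp/%s.npz'%n))
def K(s):
    f=200/np.tan(np.radians(float(s['fov_y']))/2); return np.array([[f,0,float(s['cx'])],[0,f,float(s['cy'])],[0,0,1.]])
def rays(s,uv):
    n=cv2.undistortPoints(np.array(uv,float).reshape(-1,1,2),K(s),np.array(s['D'],float)).reshape(-1,2)
    return np.c_[n,np.ones(len(n))]
def onplane(s,uv,z):
    E=s['extrinsics']; d=rays(s,uv)@E[:3,:3].T; o=E[:3,3]; return o+d*((z-o[2])/d[:,2])[:,None]
def depthpts(s,uv):
    uv=np.array(uv).reshape(-1,2).astype(int); E=s['extrinsics']; z=s['range_z'][uv[:,1],uv[:,0]]
    return (rays(s,uv)*z[:,None])@E[:3,:3].T+E[:3,3]
def proj(s,P):
    E=np.linalg.inv(s['extrinsics']); r=cv2.Rodrigues(E[:3,:3])[0]
    return cv2.projectPoints(np.array(P,float).reshape(-1,1,3),r,E[:3,3],K(s),np.array(s['D'],float))[0].reshape(-1,2)
E
python3 - <<'E'
from h import *
for n in('scene','top'):
    s=snap(n); cv2.imwrite(f'pics/{n}0.png',s['image'][:,:,::-1]); print(n,s['fov_y'],s['D'],np.round(s['extrinsics'],3).tolist())
print(monitor.sense())
E
```

```text
pics
scene 51.6655007715701 [-0.08157273  0.          0.          0.          0.        ] [[-0.554, 0.685, -0.472, 1.152], [0.832, 0.447, -0.328, 0.305], [-0.014, -0.575, -0.818, 1.059], [0.0, 0.0, 0.0, 1.0]]
top 43.56793880586099 [-0.14533301  0.          0.          0.          0.        ] [[-0.011, -0.987, 0.158, 0.368], [-1.0, 0.011, 0.003, -0.089], [-0.005, -0.158, -0.987, 1.529], [0.0, 0.0, 0.0, 1.0]]
{'t': 0.1, 'joints': array([ 1.13398705e+00,  3.20220978e-01,  1.56551425e+00, -3.62250970e-06,
        1.25739172e+00, -2.00127234e-02]), 'qvel': array([-0.00018342,  0.00039545, -0.00261208,  0.00086421, -0.00068367,
        0.00138206]), 'joint_torque': array([ 1.23128586e-03, -4.13335812e+01, -2.32510293e+01,  7.28305173e-02,
        4.21162590e-02, -7.21785136e-05]), 'tcp_pos': array([0.23260374, 0.52538059, 0.21322498]), 'tcp_rot': array([-6.49900755e-01, -3.07328265e+00,  2.34842485e-03]), 'ft_force': array([ 0.27450266, -0.20947938, -1.14590987]), 'torque': array([0.02918064, 0.0412262 , 0.05209991]), 'finger_force': 0.0, 'finger_gap': 0.09113383249171772}
```

View pics/top0.png

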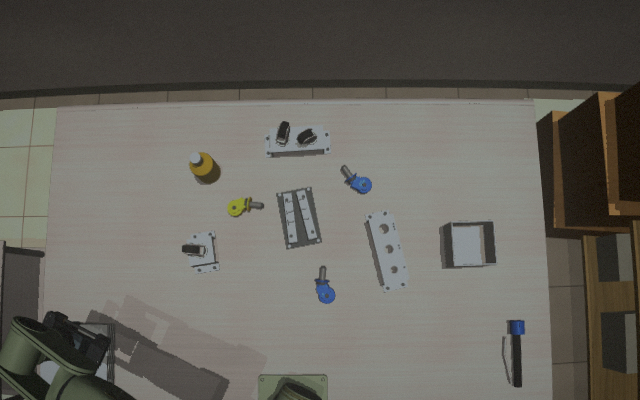

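View pics/scene0.png

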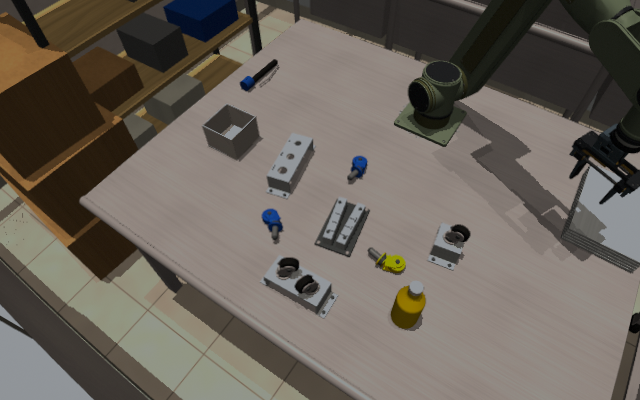

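The top view shows the stand with one caster at (202,250), the keep with two at (297,140), the gauge at (299,218) and the rack at (387,250). The lying casters at (240,206), (357,180) and (325,285) are yellow or blue decoys. The one to grip is the dark one standing in the single-hole stand. I'll enlarge to confirm.

```bash
python3 - <<'E'
from h import *
s=load('top'); c=s['image'][170:300,170:420,::-1]; c=cv2.resize(c,None,fx=3.2,fy=3.2,interpolation=cv2.INTER_CUBIC); c=cv2.convertScaleAbs(c,alpha=1.5); cv2.imwrite('pics/c1.png',c)
t=load('scene'); c=t['image'][190:280,310:480,::-1]; c=cv2.resize(c,None,fx=4.6,fy=4.6,interpolation=cv2.INTER_CUBIC); c=cv2.convertScaleAbs(c,alpha=1.3); cv2.imwrite('pics/c2.png',c)
E
```

```text
(no output)
```

View pics/c1.png

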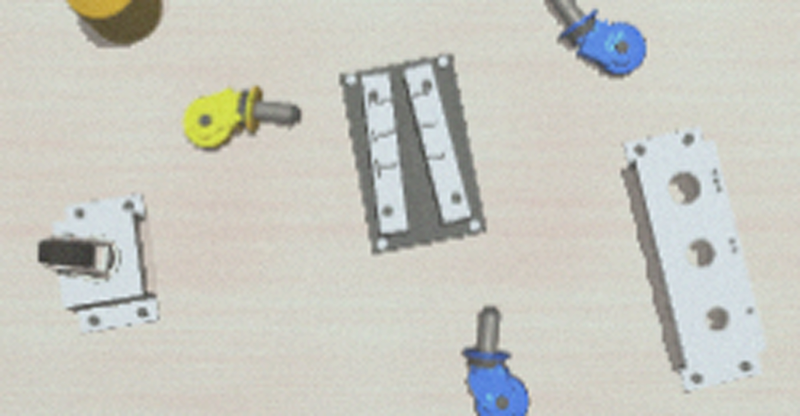

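View pics/c2.png

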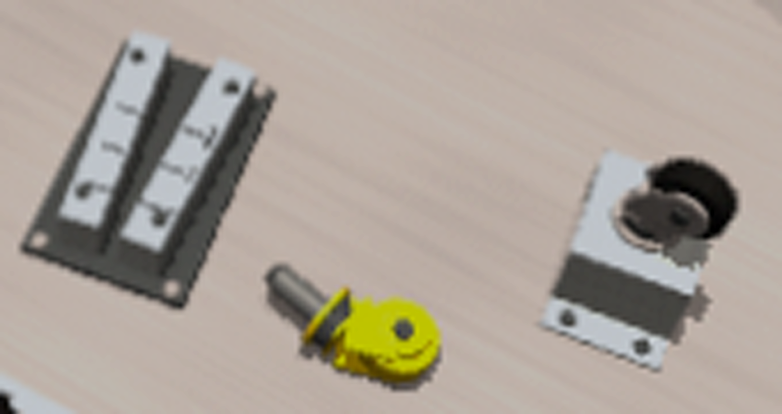

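The dark caster in the stand (top view about (191,249)) is unpainted with its stem down in the hole, so it is the one. The gauge's wide end faces the robot and its marks lie toward the far end. The rack dots run three, two, one from far to near.

```bash
python3 - <<'E'
from h import *
s=load('top')
vv,uu=np.mgrid[0:400,0:640]; P=depthpts(s,np.c_[uu.ravel(),vv.ravel()]).reshape(400,640,3)
def seg(x0,y0,x1,y1,z0,z1):
    m=np.zeros((400,640),bool); m[y0:y1,x0:x1]=1
    m&=(P[...,2]>z0)&(P[...,2]<z1); return P[m]
for n,b in dict(rack=(360,200,412,295,.053,.067),gauge=(272,182,326,254,.034,.05),stand=(180,225,222,278,.053,.067)).items():
    q=seg(*b); r=cv2.minAreaRect(q[:,:2].astype(np.float32)*1000); print(n,len(q),np.median(q[:,2]),r)
q=seg(175,230,225,270,.09,.2); print('wheel',len(q),q[:,2].max(),cv2.minAreaRect(q[:,:2].astype(np.float32)*1000))
t=load('scene')
c=lambda L,k=3.2,o=(170,170):np.array(L)/k+o-0.0
print('holes',onplane(s,c([(684,187),(702,253),(717,319)]),.06).round(4).tolist())
print('bars',onplane(s,c([(362,75),(388,72),(407,228),(380,236),(403,66),(430,64),(468,215),(443,222)]),.042).round(4).tolist())
print('base',onplane(s,c([(340,73),(452,55),(487,233),(373,252)]),.008).round(4).tolist())
# screws on stand foot, base gauge via scene
print('barsS',onplane(t,c([(130,32),(172,40),(100,222),(60,212),(216,58),(256,75),(163,250),(120,235)],4.6,(310,190)),.042).round(4).tolist())
# wheel mask dark
E
```

```text
rack 1530 0.05886725693715078 ((470.1966247558594, -288.766357421875), (198.87351989746094, 77.89730834960938), 13.040839195251465)
gauge 827 0.04071243956906767 ((573.0533447265625, -21.234939575195312), (150.5665740966797, 83.9677963256836), 11.104789733886719)
stand 482 0.05925640876884153 ((471.3607482910156, 267.8466491699219), (81.16152954101562, 76.59735870361328), 8.834904670715332)
wheel 175 0.13173063268182705 ((471.76837158203125, 284.04083251953125), (51.60573196411133, 34.886165618896484), 86.60052490234375)
holes [[0.5305, -0.276, 0.06], [0.4693, -0.2909, 0.06], [0.4087, -0.303, 0.06]]
bars [[0.6424, 0.0228, 0.042], [0.645, -0.0018, 0.042], [0.4972, -0.0191, 0.042], [0.49, 0.006, 0.042], [0.6506, -0.016, 0.042], [0.6522, -0.0415, 0.042], [0.5087, -0.076, 0.042], [0.5024, -0.0527, 0.042]]
base [[0.6509, 0.0467, 0.008], [0.6674, -0.0618, 0.008], [0.4946, -0.0937, 0.008], [0.4776, 0.0149, 0.008]]
barsS [[0.515, -0.0757, 0.042], [0.5054, -0.049, 0.042], [0.6479, -0.0134, 0.042], [0.6555, -0.0381, 0.042], [0.502, -0.0172, 0.042], [0.4994, 0.0116, 0.042], [0.6434, 0.0297, 0.042], [0.6489, 0.0019, 0.042]]
```

```bash
cat >> h.py <<'E'
from scipy.spatial.transform import Rotation as Ro
def go(p,yaw_y=None):
    """shift in tool axes to p from the measured pose; turn about tool z so tool y lies along world yaw_y deg (mod 180)"""
    m=monitor.sense(); R=Ro.from_rotvec(m['tcp_rot']).as_matrix()
    print('tcp',m['tcp_pos'].round(4),'y dir',np.degrees(np.arctan2(R[1,1],R[0,1])).round(2),'z',R[:,2].round(3),'q6',m['joints'][5].round(3),'F',m['ft_force'].round(1))
    print('shift tool mm',(R.T@(np.array(p)-m['tcp_pos'])*1000).round(1))
    if yaw_y is not None:
        d=np.degrees(np.arctan2(R[1,1],R[0,1])); t=(d-yaw_y+90)%180-90; print('turn wz deg',t.round(1),'(tool z down)')
E
python3 - <<'E'
from h import *
go([.4714,.2758,.20],-3.4)
# better caster yaw: dark wheel top pts & fork direction
s=load('top')
vv,uu=np.mgrid[225:275,175:225]; uv=np.c_[uu.ravel(),vv.ravel()]; P=depthpts(s,uv)
q=P[(P[:,2]>.075)&(P[:,2]<.2)]
w=q[q[:,2]>.115]; c=w[:,:2].mean(0); print('wheel',len(w),c.round(4),cv2.minAreaRect(w[:,:2].astype(np.float32)*1000))
u,sv,vt=np.linalg.svd(w[:,:2]-c); print(np.degrees(np.arctan2(vt[0,1],vt[0,0])))
t=load('scene'); vv,uu=np.mgrid[220:262,430:476]; P=depthpts(t,np.c_[uu.ravel(),vv.ravel()]); w=P[(P[:,2]>.115)&(P[:,2]<.2)]; c=w[:,:2].mean(0);print('scene',len(w),c,w[:,2].max(),cv2.minAreaRect(w[:,:2].astype(np.float32)*1000))
E
```

```text
tcp [0.2326 0.5254 0.2132] y dir 66.12 z [-0.001 -0.001 -1.   ] q6 -0.02 F [ 0.3 -0.2 -1.1]
shift tool mm [-319.4 -131.5   13.4]
turn wz deg 69.5 (tool z down)
wheel 112 [0.4726 0.2845] ((472.27886962890625, 285.1199645996094), (41.27610778808594, 30.02496910095215), 79.09716033935547)
-89.04657920254921
scene 142 [0.47733196 0.28838477] 0.13143728498158658 ((476.81134033203125, 288.73370361328125), (44.21629333496094, 26.198820114135742), 84.21126556396484)
```

```bash
python3 -m jog '0 -0.04 -0.0165 0 0 0 0;0 -0.04 -0.0165 0 0 0 0;0 -0.04 -0.0165 0 0 0 0;0 -0.04 -0.0165 0 0 0 0;0 -0.04 -0.0165 0 0 0 0;0 -0.04 -0.0165 0 0 0 0;0 -0.04 -0.0165 0 0 0 0;0 -0.04 -0.0165 0 0 0 0;0 0 0 0 0 0 7.7;0 0 0 0 0 0 7.7;0 0 0 0 0 0 7.7;0 0 0 0 0 0 7.7;0 0 0 0 0 0 7.7;0 0 0 0 0 0 7.7;0 0 0 0 0 0 7.7;0 0 0 0 0 0 7.7;0 0 0 0 0 0 7.7;0 0 0 0 0 0 0' 30; python3 -c "
from h import *
go([.472,.276,.078],-3)"
```

```text
t: 1.9
tcp_pos: [0.4717, 0.2754, 0.2135]
tcp_rot: [-2.282, -2.159, 0.001]
ft_force: [-0.8, 0.3, 0.1]
finger_gap: 0.0913
finger_force: 0.0
tcp [0.4717 0.2754 0.2135] y dir -3.17 z [-0.001 -0.    -1.   ] q6 0.563 F [-0.8  0.3  0.1]
shift tool mm [  0.7   0.4 135.5]
turn wz deg -0.2 (tool z down)
```

```bash
python3 -m jog '0 0.001 0 0.03 0 0 0;0 0 0 0.035 0 0 0;0 0 0 0.035 0 0 0;0 0 0 0.025 0 0 0;0 0 0 0.0095 0 0 0;0 0 0 0 0 0 0;100 0 0 0 0 0 0;200 0 0 0 0 0 0;255 0 0 0 0 0 0;255 0 0 0 0 0 0;255 0 0 0 0 0 0;255 0 0 0 0 0 0;255 0 0 0 0 0 0;255 0 0 0 0 0 0;255 0 0 0 0 0 0' 35
```

```text
t: 3.4
tcp_pos: [0.472, 0.2765, 0.0795]
tcp_rot: [-2.282, -2.159, -0.0]
ft_force: [-0.0, -0.1, 0.5]
finger_gap: 0.03
finger_force: 35.0
```

```bash
python3 -m jog '255 0 0 -0.01 0 0 0;255 0 0 -0.03 0 0 0;255 0 0 -0.04 0 0 0;255 0 0 -0.03 0 0 0;255 0 0 -0.02 0 0 0;255 0 0 0 0 0 0;255 0 0 0 0 0 0'; python3 - <<'E'
from h import *
t=snap('scene'); s=snap('top')
m=monitor.sense(); p=proj(t,[m['tcp_pos']])[0].astype(int); q=proj(s,[m['tcp_pos']])[0].astype(int); print(p,q)
f=lambda im,p:cv2.convertScaleAbs(cv2.resize(im[max(0,p[1]-45):p[1]+55,p[0]-45:p[0]+45,::-1],(396,440),interpolation=cv2.INTER_CUBIC),alpha=1.5)
cv2.imwrite('pics/l1.png',np.hstack([f(t['image'],p),f(s['image'],q)]))
E
```

```text
t: 4.1
tcp_pos: [0.4715, 0.2763, 0.2091]
tcp_rot: [-2.282, -2.159, 0.001]
ft_force: [-0.9, 0.1, -2.8]
finger_gap: 0.0295
finger_force: 35.0
[466 208] [184 246]
```

View pics/l1.png

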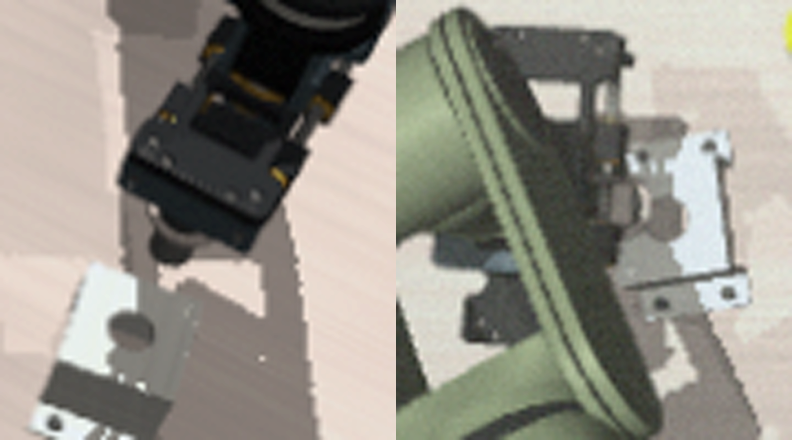

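```bash
python3 - <<'E'
from h import *
t=load('scene'); im=t['image']; g=im.astype(int).sum(2)
print(g[210:226,448:474])
rz=t['range_z']; print((rz[210:226,448:474]*1000).astype(int))
print(onplane(t,[(459,219)],.148),onplane(t,[(450.8,238.2)],.06))
E
```

```text
[[278 233 243 245 248 249 202 331 304  96  55  59  58  54  56  57  55  56
   57  58  54  43  40  25  25  24]
 [280 217 236 240 245 246 185 273 295 119  48  55  59  63  58  60  60  56
   60  63  56  60  55  50  40  28]
 [283 208 235 243 243 246 220 169 197 128  45  44  48  55  59  60  61  61
   58  61  60  58  62  55  50  47]
 [283 208 237 247 245 244 241 177 177 171 100  45  41  53  51  59  57  62
   58  57  60  60  59  60  57  56]
 [283 208 238 247 249 247 246 221 139 184 174  97  50  47  47  50  54  56
   61  61  60  55  58  59  61  53]
 [284 211 240 248 246 246 249 224 108 141 187 176 132  72  49  52  55  76
   76  53  58  58  62  62  61  61]
 [281 208 222 244 248 246 250 166  75  93 137 179 174 166 161 129 133 142
  150 118  73  56  59  58  60  61]
 [278 210 209 242 248 249 225 104  67  74  83 128 147 170 189 178 188 188
  191 169 142 130 115  82  59  62]
 [281 209 227 243 247 251 209  87  65  69  76  90 104 122 142 149 159 163
  179 188 192 224 218 186 106  76]
 [358 252 219 241 247 248 206  91  67  77  77  81  84  90 100 100 118 186
  220 225 235 248 249 240 218 181]
 [394 274 
[... 2179 characters left out ...]
65 1062 1060 1059 1060
  1059 1065 1252 1250 1249 1254 1249 1248 1252 1247 1247 1250]
 [1251 1251 1251 1250 1250 1256 1248 1249 1246 1068 1062 1064 1061 1059
  1065 1252 1251 1248 1245 1246 1248 1253 1250 1250 1246 1250]
 [1247 1246 1245 1245 1249 1244 1246 1248 1245 1245 1251 1247 1248 1251
  1244 1248 1244 1245 1243 1244 1247 1245 1247 1246 1247 1246]
 [1249 1246 1247 1240 1244 1244 1245 1243 1249 1243 1243 1244 1247 1243
  1245 1247 1249 1244 1247 1246 1244 1247 1246 1242 1243 1243]
 [1175 1174 1172 1247 1245 1244 1244 1245 1239 1240 1242 1242 1247 1242
  1243 1246 1241 1243 1238 1244 1242 1243 1245 1243 1243 1244]]
[[0.46777101 0.26947892 0.148     ]] [[0.47446654 0.2719967  0.06      ]]
```

```bash
python3 -m jog '255 0 0 0 0 0 -6.9;255 0 0 0 0 0 -6.9;255 0 0 0 0 0 0'; python3 -c "
from h import *
go([.5115,-.024,.17],10.6)"
```

```text
t: 4.5
tcp_pos: [0.4713, 0.2761, 0.2078]
tcp_rot: [-2.006, -2.416, 0.005]
ft_force: [-0.5, -0.1, -2.4]
finger_gap: 0.0301
finger_force: 35.0
tcp [0.4713 0.2761 0.2078] y dir 10.61 z [-0.003 -0.002 -1.   ] q6 0.324 F [-0.5 -0.1 -2.4]
shift tool mm [-302.4  -15.6   38.2]
turn wz deg 0.0 (tool z down)
```

```bash
python3 -m jog '255 -0.02 -0.001 0 0 0 0;255 -0.035 -0.002 0 0 0 0;255 -0.035 -0.002 0 0 0 0;255 -0.04 -0.002 0 0 0 0;255 -0.04 -0.002 0 0 0 0;255 -0.04 -0.002 0.01 0 0 0;255 -0.04 -0.002 0.01 0 0 0;255 -0.035 -0.002 0.01 0 0 0;255 -0.0175 -0.001 0.01 0 0 0;255 0 0 0 0 0 0;255 0 0 0 0 0 0;255 0 0 0 0 0 0'; python3 - <<'E'
from h import *
go([.5115,-.024,.073],10.6)
for n in('scene','top'):
    t=snap(n); p=proj(t,[monitor.sense()['tcp_pos']-[0,0,.06]])[0].astype(int); print(p)
    f=cv2.convertScaleAbs(cv2.resize(t['image'][p[1]-45:p[1]+45,p[0]-45:p[0]+45,::-1],(396,396),interpolation=cv2.INTER_CUBIC),alpha=1.5)
    o=f if n=='scene' else np.hstack([o,f])
cv2.imwrite('pics/g1.png',o)
E
```

```text
t: 5.7
tcp_pos: [0.5121, -0.0228, 0.1696]
tcp_rot: [-2.006, -2.417, -0.001]
ft_force: [0.8, -0.1, -2.3]
finger_gap: 0.0298
finger_force: 35.0
tcp [ 0.5121 -0.0228  0.1696] y dir 10.62 z [ 0.     0.001 -1.   ] q6 -0.253 F [ 0.8 -0.1 -2.3]
shift tool mm [-1.1 -0.8 96.6]
turn wz deg 0.0 (tool z down)
[354 190]
[297 233]
```

View pics/g1.png

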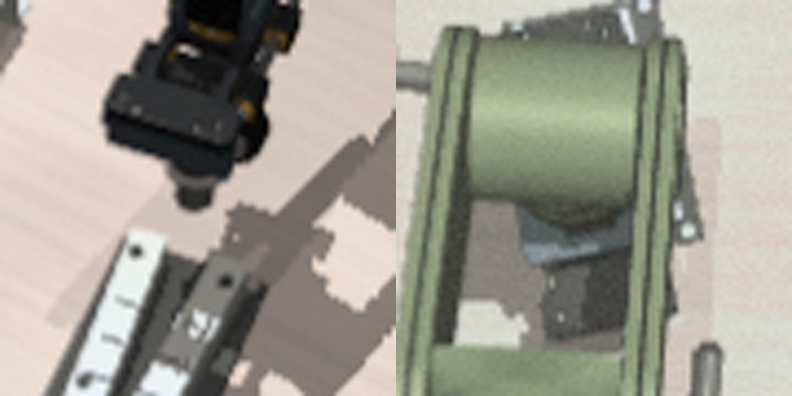

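```bash
python3 - <<'E'
from h import *
t=load('scene')
a=[309,145]; print(onplane(t,[(192/4.4+a[0],200/4.4+a[1])],.108))
vv,uu=np.mgrid[178:196,340:366]; P=depthpts(t,np.c_[uu.ravel(),vv.ravel()]); 
for z0,z1 in((.118,.124),(.124,.13),(.13,.136),(.136,.142)):
    w=P[(P[:,2]>z0)&(P[:,2]<z1)]; w=w[np.hypot(w[:,0]-.5136,w[:,1]+.03)<.03]
    if len(w)>4:
        # circle fit
        A=np.c_[2*w[:,:2],np.ones(len(w))]; b=(w[:,:2]**2).sum(1); x=np.linalg.lstsq(A,b,rcond=None)[0]
        E=t['extrinsics']; print(len(w),w.min(0).round(4),w.max(0).round(4),'c',x[:2].round(4),'r',np.sqrt(x[2]+x[0]**2+x[1]**2).round(4))
# bar tops in scene via depth
vv,uu=np.mgrid[185:260,300:380]; P=depthpts(t,np.c_[uu.ravel(),vv.ravel()]); w=P[(P[:,2]>.036)&(P[:,2]<.048)]
print(np.median(w[:,2]))
R=Ro.from_euler('z',-10.6,degrees=True).as_matrix(); l=(w-[.574,-.0205,0])@R.T
for x0 in(-60,-40,-20,0,20,40,60):
    k=l[abs(l[:,0]*1000-x0)<5,1]*1000; 
    if len(k)>5: print(x0,len(k),k.min().round(1),k[k<0].max().round(1),k[k>0].min().round(1),k.max().round(1))
print(l[:,0].min(),l[:,0].max())
E
```

```text
[[ 0.51412675 -0.02871791  0.108     ]]
8 [ 0.5097 -0.0332  0.1181] [ 0.5281 -0.017   0.1227] c [ 0.5155 -0.0298] r 0.0131
11 [ 0.5192 -0.0341  0.1251] [ 0.5296 -0.0158  0.1299] c [ 0.5167 -0.0281] r 0.0118
7 [ 0.5169 -0.0307  0.1305] [ 0.5288 -0.0172  0.1334] c [ 0.5178 -0.0279] r 0.0104
0.04175838535751797
-60 51 -42.5 -17.0 17.7 41.0
-40 47 -41.5 -17.3 14.7 38.9
-20 55 -40.0 -13.7 12.0 37.6
0 51 -38.5 -14.6 11.3 36.2
20 52 -38.3 -13.0 8.5 34.9
40 55 -37.5 -11.1 8.7 34.4
60 59 -36.3 -9.8 6.9 117.4
-0.07184116171248445 0.08498150194345917
```

```bash
python3 -m jog '255 -0.002 0 0.01 0 0 0;255 0 0 0.025 0 0 0;255 0 0 0.02 0 0 0;255 0 0 0.01 0 0 0;255 0 0 0.008 0 0 0;255 0 0 0.004 0 0 0;255 0 0 0 0 0 0;255 0 0 0 0 0 0'
```

```text
t: 6.6
tcp_pos: [0.513, -0.0257, 0.093]
tcp_rot: [2.006, 2.417, 0.001]
ft_force: [-0.0, -0.2, -1.7]
finger_gap: 0.0298
finger_force: 35.0
```

```bash
python3 -m jog '255 0 0 0.007 0 0 0;255 0 0 0.007 0 0 0;255 0 0 0.004 0 0 0;255 0 0 0 0 0 0;255 0 0 0 0 0 0;255 0 0 0 0 0 0'; python3 - <<'E'
from h import *
m=monitor.sense(); print(m['ft_force'],m['torque']); go([.574,-.0205,0])
E
```

```text
t: 7.2
tcp_pos: [0.5126, -0.0257, 0.0746]
tcp_rot: [2.006, 2.417, 0.001]
ft_force: [-0.2, 0.5, -2.3]
finger_gap: 0.03
finger_force: 35.0
[-0.23919577  0.45981418 -2.3037828 ] [-0.08255752  0.04728914 -0.03795639]
tcp [ 0.5126 -0.0257  0.0746] y dir 10.61 z [ 0.  0. -1.] q6 -0.258 F [-0.2  0.5 -2.3]
shift tool mm [-6.2 61.3 74.6]
```

```bash
python3 -m jog '255 0.0005 0.008 0 0 0 0;255 0.0005 0.01 0 0 0 0;255 0 0.01 0 0 0 0;255 0 0.006 0 0 0 0;255 0 0.003 0 0 0 0;255 0 0.002 0 0 0 0;255 0 0 0 0 0 0;255 0 0 0 0 0 0'
```

```text
t: 8.0
tcp_pos: [0.5504, -0.0178, 0.0742]
tcp_rot: [2.006, 2.417, -0.0]
ft_force: [-0.1, -2.4, -4.1]
finger_gap: 0.03
finger_force: 35.0
```

```bash
python3 -m jog '255 0 0.001 0 0 0 0;255 0 0.001 0 0 0 0;255 0 0 0 0 0 0'
```

```text
t: 8.3
tcp_pos: [0.5519, -0.0176, 0.0743]
tcp_rot: [-2.006, -2.417, 0.002]
ft_force: [-2.1, -3.9, -2.3]
finger_gap: 0.03
finger_force: 35.0
```

```bash
python3 -m jog '255 -0.001 0 0 0 0 0;255 0 0 0 0 0 0;255 0 0 0 0 0 0'
```

```text
t: 8.6
tcp_pos: [0.5534, -0.0176, 0.0747]
tcp_rot: [2.006, 2.417, 0.003]
ft_force: [-0.6, -0.4, -2.6]
finger_gap: 0.0297
finger_force: 35.0
```

```bash
python3 -m jog '255 0 0.001 0 0 0 0;255 0 0.001 0 0 0 0;255 0 0 0 0 0 0'
```

```text
t: 8.9
tcp_pos: [0.555, -0.0176, 0.0745]
tcp_rot: [2.006, 2.417, 0.001]
ft_force: [0.8, -0.5, -2.7]
finger_gap: 0.0303
finger_force: 35.0
```

```bash
python3 -m jog '255 0 0.001 0 0 0 0;255 0 0.001 0 0 0 0;255 0 0 0 0 0 0'
```

```text
t: 9.2
tcp_pos: [0.5568, -0.0173, 0.0745]
tcp_rot: [2.006, 2.417, 0.0]
ft_force: [-0.5, -0.3, -2.6]
finger_gap: 0.0297
finger_force: 35.0
```

```bash
python3 -m jog '255 0 0.001 0 0 0 0;255 0 0.001 0 0 0 0;255 0 0 0 0 0 0'
```

```text
t: 9.5
tcp_pos: [0.5588, -0.017, 0.0745]
tcp_rot: [2.006, 2.417, 0.0]
ft_force: [0.1, 0.2, -2.3]
finger_gap: 0.0302
finger_force: 35.0
```

```bash
python3 -m jog '255 0 0.001 0 0 0 0;255 0 0 0 0 0 0'
```

```text
t: 9.7
tcp_pos: [0.5597, -0.0168, 0.0744]
tcp_rot: [2.006, 2.417, 0.0]
ft_force: [-0.7, -0.2, -1.2]
finger_gap: 0.0299
finger_force: 35.0
```

```bash
python3 -m jog '255 0 0.001 0 0 0 0;255 0 0.001 0 0 0 0;255 0 0 0 0 0 0'
```

```text
t: 10.0
tcp_pos: [0.5617, -0.0165, 0.0744]
tcp_rot: [2.006, 2.417, 0.0]
ft_force: [0.5, -0.5, -2.1]
finger_gap: 0.03
finger_force: 35.0
```

```bash
python3 -m jog '255 0 0.001 0 0 0 0;255 0 0.001 0 0 0 0;255 0 0 0 0 0 0'
```

```text
t: 10.3
tcp_pos: [0.5635, -0.0163, 0.0744]
tcp_rot: [2.006, 2.418, -0.0]
ft_force: [-0.1, -1.7, -2.2]
finger_gap: 0.0302
finger_force: 35.0
```

```bash
python3 -m jog '255 0 0.001 0 0 0 0;255 0 0 0 0 0 0'
```

```text
t: 10.5
tcp_pos: [0.5644, -0.0161, 0.0744]
tcp_rot: [-2.006, -2.418, 0.001]
ft_force: [-1.3, -1.8, -1.8]
finger_gap: 0.0297
finger_force: 35.0
```

```bash
python3 -m jog '255 -0.0007 0.001 0 0 0 0;255 0 0.001 0 0 0 0;255 0 0 0 0 0 0'
```

```text
t: 10.8
tcp_pos: [0.567, -0.0159, 0.0746]
tcp_rot: [2.006, 2.417, 0.002]
ft_force: [0.9, 0.8, -2.0]
finger_gap: 0.0298
finger_force: 35.0
```

```bash
python3 -m jog '255 0 0.001 0 0 0 0;255 0 0.001 0 0 0 0;255 0 0 0 0 0 0'
```

```text
t: 11.1
tcp_pos: [0.5676, -0.0158, 0.0743]
tcp_rot: [-2.005, -2.416, 0.002]
ft_force: [-3.7, -0.2, -0.5]
finger_gap: 0.0298
finger_force: 35.0
```

```bash
python3 -m jog '255 0 0.001 0 0 0 0;255 0 0 0 0 0 0'
```

```text
t: 11.3
tcp_pos: [0.568, -0.0157, 0.0742]
tcp_rot: [-2.005, -2.416, 0.004]
ft_force: [-5.9, -0.2, 0.1]
finger_gap: 0.0296
finger_force: 35.0
```

```bash
python3 -m jog '255 0 0.0006 0 0 0 0;255 0 0 0 0 0 0;255 0 0 0 0 0 0;255 0 0 0 0 0 0;255 0 0 0 0 0 0'; python3 - <<'E'
from h import *
go([.574,-.0205,0])
E
```

```text
t: 11.8
tcp_pos: [0.5681, -0.0157, 0.0742]
tcp_rot: [-2.004, -2.415, 0.005]
ft_force: [-5.5, -1.2, 1.3]
finger_gap: 0.0296
finger_force: 35.0
tcp [ 0.5681 -0.0157  0.0742] y dir 10.63 z [-0.004 -0.    -1.   ] q6 -0.233 F [-5.5 -1.2  1.3]
shift tool mm [-5.8  5.2 74.1]
```

```bash
python3 -m jog '255 0 0.0007 0 0 0 0;255 0 0 0 0 0 0;255 0 0 0 0 0 0;255 0 0 0 0 0 0;255 0 0 0 0 0 0'
```

```text
t: 12.3
tcp_pos: [0.5683, -0.0157, 0.0741]
tcp_rot: [-2.004, -2.414, 0.006]
ft_force: [-6.9, -1.3, 1.8]
finger_gap: 0.0296
finger_force: 35.0
```

The stem stopped at gauge x of about -5 mm, which is 8 mm past the three-dot mark, so it is a 26 mm stem and goes in rack hole 3. I'll pull back and lift.

```bash
python3 -m jog '255 0 -0.004 0 0 0 0;255 0 -0.006 0 0 0 0;255 0 -0.008 0 0 0 0;255 0 -0.006 0 0 0 0;255 0 0 0 0 0 0;255 0 0 -0.01 0 0 0;255 0 0 -0.025 0 0 0;255 0 0 -0.03 0 0 0;255 0 0 -0.02 0 0 0;255 0 0 -0.01 0 0 0;255 0 0 0 0 0 0'; python3 - <<'E'
from h import *
go([.53,-.265,.17],13)
# rack holes from first top picture: dark blobs in the plate
for n,b in(('top',(368,208,410,292)),('scene',(262,130,322,196))):
    s=snap(n) if n=='scene' else s0 if 0 else load('top') if 0 else snap(n)
    x0,y0,x1,y1=b; g=cv2.resize(cv2.cvtColor(s['image'],cv2.COLOR_RGB2GRAY)[y0:y1,x0:x1],None,fx=4,fy=4,interpolation=cv2.INTER_CUBIC)
    m=cv2.inRange(g,0,110 if n=='top' else 120)
    for c in cv2.findContours(m,cv2.RETR_LIST,cv2.CHAIN_APPROX_NONE)[0]:
        a=cv2.contourArea(c)
        if 250<a<4000:
            (cx,cy),ax,an=cv2.fitEllipse(c); u=((cx+.5)/4-.5+x0,(cy+.5)/4-.5+y0)
            print(n,a,np.round(u,1),np.round(ax,1),onplane(s,[u],.06).round(4))
    cv2.imwrite(f'pics/r_{n}.png',cv2.convertScaleAbs(cv2.resize(s['image'][y0:y1,x0:x1,::-1],None,fx=7,fy=7,interpolation=cv2.INTER_CUBIC),alpha=1.3))
a,b=cv2.imread('pics/r_top.png'),cv2.imread('pics/r_scene.png'); o=np.zeros((590,800,3),np.uint8); o[:a.shape[0],:a.shape[1]]=a; o[:b.shape[0],300:300+b.shape[1]]=b; cv2.imwrite('pics/r.png',o)
E
```

```text
t: 13.4
tcp_pos: [0.5484, -0.0199, 0.1712]
tcp_rot: [2.004, 2.415, 0.004]
ft_force: [0.6, 0.4, -2.9]
finger_gap: 0.0298
finger_force: 35.0
tcp [ 0.5484 -0.0199  0.1712] y dir 10.62 z [ 0.004 -0.    -1.   ] q6 -0.243 F [ 0.6  0.4 -2.9]
shift tool mm [-237.5  -63.2    1.2]
turn wz deg -2.4 (tool z down)
top 472.5 [394.  269.1] [23.6 27.1] [[ 0.4103 -0.3028  0.06  ]]
top 588.5 [389.4 248.4] [24.3 33.8] [[ 0.4711 -0.2909  0.06  ]]
top 784.0 [384.3 227.8] [28.6 39.9] [[ 0.5325 -0.2777  0.06  ]]
scene 713.0 [282.4 169.8] [28.1 33.9] [[ 0.533  -0.2726  0.06  ]]
scene 489.5 [290.2 156. ] [22.6 28.1] [[ 0.4729 -0.2863  0.06  ]]
scene 360.0 [297.5 142.9] [17.9 25.9] [[ 0.4127 -0.3005  0.06  ]]
```

View pics/r.png

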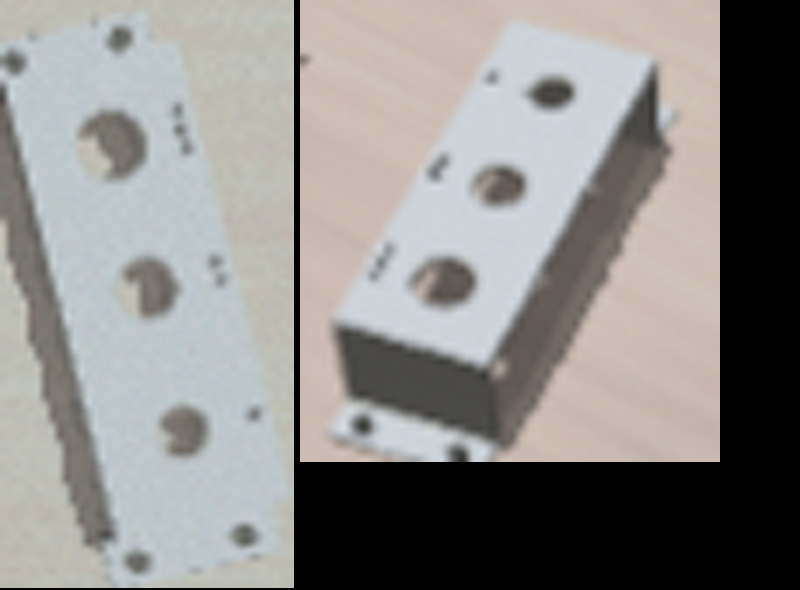

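```bash
python3 -c "
from h import *
go([.5295,-.2688,.16])"
```

```text
tcp [ 0.5468 -0.0198  0.1688] y dir 10.62 z [-0.001  0.    -1.   ] q6 -0.243 F [-0.5 -0.1 -3. ]
shift tool mm [-241.5  -62.8    8.8]
```

```bash
python3 -m jog '255 -0.015 -0.004 0 0 0 0;255 -0.03 -0.008 0 0 0 0;255 -0.035 -0.009 0 0 0 0;255 -0.035 -0.009 0 0 0 0;255 -0.035 -0.009 0 0 0 0;255 -0.035 -0.009 0 0 0 0;255 -0.03 -0.008 0 0 0 0;255 -0.018 -0.005 0 0 0 0;255 -0.0085 -0.0018 0 0 0 0;255 0 0 0 0 0 0;255 0 0 0 0 0 0;255 0 0 0 0 0 0'; python3 - <<'E'
from h import *
go([.5295,-.2688,.13])
for n,dz in(('scene',.07),('top',.07)):
    t=snap(n); p=proj(t,[monitor.sense()['tcp_pos']-[0,0,dz]])[0].astype(int); print(p)
    f=cv2.convertScaleAbs(cv2.resize(t['image'][p[1]-36:p[1]+36,p[0]-36:p[0]+36,::-1],(396,396),interpolation=cv2.INTER_CUBIC),alpha=1.5)
    o=f if n=='scene' else np.hstack([o,f])
cv2.imwrite('pics/k1.png',o)
t=load('scene'); m=monitor.sense()['tcp_pos']; p=proj(t,[m-[0,0,.05]])[0].astype(int)
vv,uu=np.mgrid[p[1]-20:p[1]+20,p[0]-20:p[0]+20]; P=depthpts(t,np.c_[uu.ravel(),vv.ravel()])
for z0,z1 in((.112,.118),(.118,.124),(.124,.130),(.13,.136),(.136,.142)):
    w=P[(P[:,2]>z0)&(P[:,2]<z1)]; w=w[np.hypot(w[:,0]-m[0],w[:,1]-m[1]+.007)<.03]
    if len(w)>4:
        A=np.c_[2*w[:,:2],np.ones(len(w))]; b=(w[:,:2]**2).sum(1); x=np.linalg.lstsq(A,b,rcond=None)[0]
        print(z0,len(w),'c',x[:2].round(4),'r',np.sqrt(x[2]+x[0]**2+x[1]**2).round(4))
E
```

```text
t: 14.7
tcp_pos: [0.5301, -0.2675, 0.1694]
tcp_rot: [-2.004, -2.418, -0.001]
ft_force: [0.3, 0.0, -2.9]
finger_gap: 0.0297
finger_force: 35.0
tcp [ 0.5301 -0.2675  0.1694] y dir 10.7 z [-0.     0.001 -1.   ] q6 -0.674 F [ 0.3  0.  -2.9]
shift tool mm [-1.2 -0.8 39.4]
[283 161]
[382 227]
0.112 7 c [ 0.5349 -0.273 ] r 0.0106
0.118 13 c [ 0.5354 -0.2713] r 0.0102
0.124 13 c [ 0.5337 -0.2734] r 0.0118
0.13 7 c [ 0.5369 -0.2717] r 0.0089
```

View pics/k1.png

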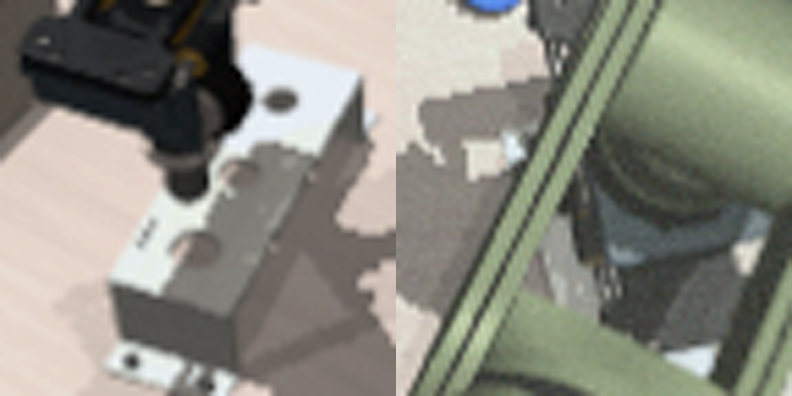

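```bash
python3 -m jog '255 -0.0007 -0.0005 0.015 0 0 0;255 0 0 0.02 0 0 0;255 0 0 0.01 0 0 0;255 0 0 0.005 0 0 0;255 0 0 0.004 0 0 0;255 0 0 0 0 0 0;255 0 0 0 0 0 0'
```

```text
t: 15.5
tcp_pos: [0.53, -0.2698, 0.116]
tcp_rot: [2.006, 2.417, 0.0]
ft_force: [0.7, -0.6, -2.3]
finger_gap: 0.0301
finger_force: 35.0
```

```bash
python3 -m jog '255 0 0 0.004 0 0 0;255 0 0 0.004 0 0 0;255 0 0 0 0 0 0'
```

```text
t: 15.8
tcp_pos: [0.5298, -0.2693, 0.107]
tcp_rot: [-2.006, -2.417, -0.001]
ft_force: [1.1, 0.7, -3.3]
finger_gap: 0.0304
finger_force: 35.0
```

```bash
python3 -m jog '255 0 0 0.006 0 0 0;255 0 0 0.006 0 0 0;255 0 0 0.006 0 0 0;255 0 0 0.005 0 0 0;255 0 0 0 0 0 0'
```

```text
t: 16.3
tcp_pos: [0.5297, -0.2693, 0.0833]
tcp_rot: [-2.006, -2.417, -0.001]
ft_force: [2.1, 1.7, -4.9]
finger_gap: 0.03
finger_force: 35.0
```

```bash
python3 -m jog '255 0 0 0.002 0 0 0;255 0 0 0.0015 0 0 0;255 0 0 0 0 0 0;255 0 0 0 0 0 0'
```

```text
t: 16.7
tcp_pos: [0.5299, -0.2695, 0.081]
tcp_rot: [2.006, 2.417, 0.001]
ft_force: [3.0, 3.4, -1.4]
finger_gap: 0.03
finger_force: 35.0
```

```bash
python3 -m jog '255 0.0008 0.0008 0 0 0 0;255 0 0 0.001 0 0 0;255 0 0 0 0 0 0;255 0 0 0 0 0 0'
```

```text
t: 17.1
tcp_pos: [0.5297, -0.2689, 0.0797]
tcp_rot: [-2.006, -2.417, 0.001]
ft_force: [-0.4, -0.1, -2.1]
finger_gap: 0.0299
finger_force: 35.0
```

```bash
python3 -m jog '255 0 0 0.0008 0 0 0;255 0 0 0 0 0 0;180 0 0 0 0 0 0;140 0 0 0 0 0 0;80 0 0 0 0 0 0;0 0 0 0 0 0 0;0 0 0 0 0 0 0;0 0 0 0 0 0 0;0 0 0 0 0 0 0;0 0 0 -0.01 0 0 0;0 0 0 -0.03 0 0 0;0 0 0 -0.04 0 0 0;0 0 0 -0.04 0 0 0;0 0 0 -0.03 0 0 0;0 0.04 0 0 0 0 0;0 0.045 0 0 0 0 0;0 0.045 0 0 0 0 0;0 0.045 0 0 0 0 0;0 0.04 0 0 0 0 0;0 0 0 0 0 0 0'; python3 - <<'E'
from h import *
o=[]
for n in('scene','top'):
    t=snap(n); p=proj(t,[[.531,-.276,.08]])[0].astype(int); P0=p-36
    o.append(cv2.convertScaleAbs(cv2.resize(t['image'][p[1]-36:p[1]+36,p[0]-36:p[0]+36,::-1],(396,396),interpolation=cv2.INTER_CUBIC),alpha=1.4))
    vv,uu=np.mgrid[p[1]-36:p[1]+36,p[0]-36:p[0]+36]; P=depthpts(t,np.c_[uu.ravel(),vv.ravel()]); w=P[(np.hypot(P[:,0]-.531,P[:,1]+.27)<.05)&(P[:,2]>.115)&(P[:,2]<.2)]
    print(n,len(w),np.sort(w[:,2])[-6:].round(4),w.mean(0).round(4))
cv2.imwrite('pics/f1.png',np.hstack(o)); print(monitor.sense()['finger_gap'])
E
```

```text
t: 19.1
tcp_pos: [0.4895, -0.0536, 0.2302]
tcp_rot: [-2.0, -2.422, -0.003]
ft_force: [1.0, -0.5, -0.6]
finger_gap: 0.0909
finger_force: 0.0
scene 93 [0.1297 0.1298 0.1304 0.1304 0.1306 0.1312] [ 0.5331 -0.2536  0.1233]
top 124 [0.1308 0.1312 0.1314 0.1321 0.1321 0.1344] [ 0.5243 -0.2579  0.1231]
0.09136453968129729
```

View pics/f1.png

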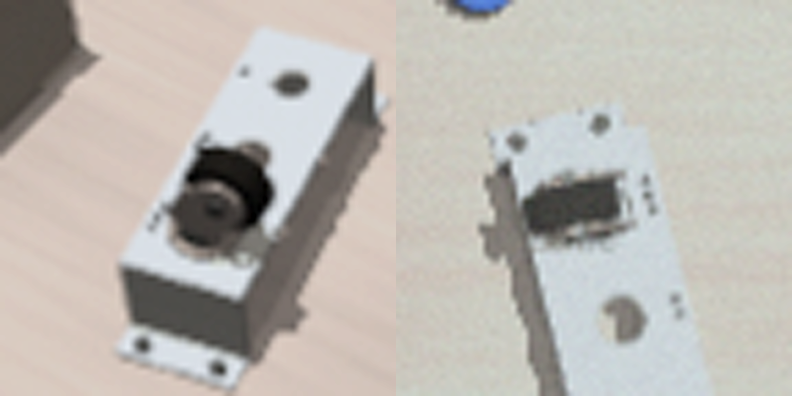

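The caster stands upright in the three-dot hole, and its wheel top is at 0.131 m, the same as it was in the stand. It is fully seated.

```bash
python3 -c "
from station import robot; print(robot.sign_off())"
```

```text
the job is handed in; nothing more can be done
None
```

The caster wedged about 8 mm past the three-dot mark under about 7 N of push, so it is a 26 mm stem; it now sits fully down in the rack's three-dot hole, nothing else was moved on purpose, and I handed the job in at about 19 s (no verdict came back).

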